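# Hold out the hatch tray with the green tin

## Robot

A 6-joint arm with a two-finger parallel gripper is mounted at the origin on the work surface. World frame = base frame: x ahead of the robot, y to its left, z up, the work surface at z = 0. Lengths are in mm, angles in rad, forces in N, time in s.
With the tool pointing down it reaches from about 350 to 800 mm from the base axis. Payload 7.3 kg.
Tool frame: the origin (TCP) lies at the very end of the fingers, on their centre line; the grasp point (between the pads) lies manip.hold_point_z behind it (manip.hold_point_z is the distance from the TCP to the grasp point, in mm); z points along the fingers, x is the direction in which the jaws open and shut, and the axes are right-handed (so a half turn about z gives the same grasp; the last joint's range is limited). The gripper opens to 85 mm and grips with 20 to 120 N. Pads are 22 mm wide; open, the fingers measure 114 mm over their backs; the gripper's body (76 mm by 85 mm) begins 54 mm behind the grasp point. The pads swing forward as they close: fully open they stand 13 mm farther back than shut.
Start: joints at [1.182, 0.342, 1.524, -0, 1.275, -0.146], TCP at [126.205, 509.624, 231.322] pointing down, gripper open.
Joint ranges: [-2.53, 2.53], [-0.77, 2.02], [0.04, 2.7], [-1, 4.14], [0.28, 2.66], [-3.11, 3.11]. Speed limits (rad/s): [2.57, 2.57, 3.14, 3.14, 3.14, 3.14].

## Interface

Orientations are given as a rotation vector (axis times angle).
In Python, from bench import manip gives the robot as it stands.
- The arm moves only by the shell command python3 -m creep 'ROWS' [FORCE]. ROWS is JSON, a list of rows, each a list of 7 numbers: the shift along the tool's x, y, z scaled (see below), then the turn, a rotation vector about the tool's x, y, z scaled (see below), then the gripper's target within -1 to 1 (shut at 1, half-way at 0, fully open at -1). A call has 1 to 8 rows; each row shifts and turns the commanded pose from where the row before left it, along the tool's axes as they then stand; what a row does not reach is not made up. The controller multiplies each number of a shift by 0.02 m and each number of a turn by 60 degrees. A row lasts 1/8 s, in which the tool goes at most 62.5 mm and 10.7 degrees, less where a joint would pass 70% of its speed; a pose out of reach is approached as far as the arm can. A call with a number of a shift or a turn outside -1 to 1 is refused whole. A call with a gripper value outside its range is refused whole. The fingers move at their own pace and stop on an object; FORCE is the grip in N (left out, the last holds). Time passes only in rows, so rows that do not move let the fingers close. It gives the time, the measured TCP pose, the force and the opening at its end, in the units of the state.
- manip.sense(): the state, without advancing time (a new reading comes with each control period).
- manip.capture(name): name is "scene" or "top" or "wrist"; returns a dict with "color" (400x640x3 uint8, red, green, blue), "K" (3x3 intrinsics, pixels), "rvec" (rotation vector, rad) and "tvec" (3), from world to camera coordinates, as OpenCV has them. Camera axes: x right, y down, z forward; pixel columns grow to the right and rows downward; lengths in mm; the calibration is good to about 2 mm. A picture is of the moment at which its call begins. There is no depth.
- manip.job_done(): hands the job in, once; it reports no verdict.
The state is a dict: "clock": time; "q": joint angles; "dq": joint speeds; "effort": joint torques, N m; "ee_pos": TCP position; "tool_rot": TCP orientation; "wrist_force": force on the tool from outside, world axes, zero at the start; "moment": the same for the moment, N m; "gripper_width": opening from 0.0 (shut) to 1.0 (fully open).
Only numpy, scipy, OpenCV 4.12 (cv2) and the standard library are available. Lean on these libraries where they do the work, as an engineer would, in place of code of your own. Each camera call takes 0.05 s, during which the arm holds its last target.

## Task

A parcel tin waits behind the service hatch. Slide the clear sash (it has a blue bar on top) fully up and leave it up; then pull out the tray that carries the green tin (each has a black knob in front) until the tray's front edge stands over the middle of the orange line, and finish while still holding it there against its spring. Leave the other tray home, the tin upright in its tray, and everything else on the desk in place.

Things in the scene. Friction and masses are not known exactly. Their poses are not given: they have to be found in the camera images.
- hatch: service hatch: a white base plate (360 mm front to back, 360 mm wide, top 8 mm above the desk) with two aluminium posts, 260 mm tall, 300 mm apart, and narrow clear wings beside them reaching 205 mm to either side. Origin on the desk under the middle of the sash; its x axis points away from the front (from the robot through the hatch), y to the left as the robot faces it, z up. It is fixed.
- sash (a joint): the clear vertical sliding sash (276 mm wide, grey rails, 14 mm thick) between the posts: its lift in m, 0 fully down (lower edge 30 mm above the desk, upper edge 151 mm), 0.09 fully up against its stop (lower edge 120 mm, upper edge 151 + 90 mm). It stays where it is left, by friction; lifting takes about 10 N, and pushing down about 3 N lowers it. Starts at 0 to 0.02.
- sash_grip (a point): middle of the blue lifting bar on top of the sash: a round horizontal bar 16 mm thick, 110 mm long along the hatch's y, on two end legs, its axis 44 mm above the sash's upper edge and 195 mm above the desk when the sash is fully down. Free all round; grasp it from above between the legs, fingers front and back.
- line: orange line, 14 mm wide, 340 mm long along the hatch's y, painted on the base plate in front of both trays. Origin on its middle line, half way along, on the base plate; x and y as the hatch's. It lies 45 to 85 mm in front of the trays' front edges when these are home; where differs each time.
- tray_left (a joint): the left dark steel transfer tray (70 mm to the +y side of the hatch's middle): how far it is pulled out, towards the hatch's -x, in m; 0 home, 0.115 at its stop. A spring draws it home: 2.4 N at home plus 80 N per m pulled out. Behind the sash it is an open box 110 x 104 mm with a rim 28 mm above the desk, carrying one thing; in front a flat tongue 50 mm wide, 4 mm thick, top 16 mm above the desk, runs out under the sash.
- tray_left_front (a point): middle of the front edge of the left tray's tongue, on its top face, 115 mm in front of the sash when home; moves with the tray
- tray_left_seat (a point): middle of the inner floor (15 mm above the desk) of the left tray's box, 60 mm behind the sash when home; moves with the tray, axes as the hatch's
- knob_left (a point): the left tray's black upright pull knob: a round post 22 mm across (foot flange 28 mm, 3 mm high) and 42 mm tall, standing on the tongue 25 mm behind its front edge, 90 mm in front of the sash when home. This point is the middle of its foot, 16 mm above the desk; z up.
- tray_right (a joint): the right dark steel transfer tray (70 mm to the -y side of the hatch's middle): how far it is pulled out, towards the hatch's -x, in m; 0 home, 0.115 at its stop. A spring draws it home: 2.4 N at home plus 80 N per m pulled out. Behind the sash it is an open box 110 x 104 mm with a rim 28 mm above the desk, carrying one thing; in front a flat tongue 50 mm wide, 4 mm thick, top 16 mm above the desk, runs out under the sash.
- tray_right_front (a point): middle of the front edge of the right tray's tongue, on its top face, 115 mm in front of the sash when home; moves with the tray
- tray_right_seat (a point): middle of the inner floor (15 mm above the desk) of the right tray's box, 60 mm behind the sash when home; moves with the tray, axes as the hatch's
- knob_right (a point): the right tray's black upright pull knob: a round post 22 mm across (foot flange 28 mm, 3 mm high) and 42 mm tall, standing on the tongue 25 mm behind its front edge, 90 mm in front of the sash when home. This point is the middle of its foot, 16 mm above the desk; z up.
- tin: round green tin with a paper band, 66 mm across, 70 mm tall, 0.2 kg or so, standing loose in one of the two trays (either one). Origin at the middle of its underside. It cannot pass under the lowered sash.
- cup: white cup, 66 mm across, 75 mm tall, standing loose in the other tray. Origin at the middle of its underside.
- calculator: grey desk calculator, 170 x 105 x 18 mm, lying on the left of the desk; loose, a bystander; origin at the middle of its underside
- mouse: black computer mouse, 105 x 60 x 30 mm, on its pad at the right; loose, a bystander; origin at the middle of its underside
- pen_jar: glass jar of pens, 66 mm across, 135 mm tall with the pens, right of the hatch; loose, a bystander; origin at the middle of its underside
- note_pad: yellow and pink sticky-note block, 75 x 75 x 18 mm, left of the hatch; loose, a bystander; origin at the middle of its underside
- mug: blue mug, 80 mm across, 90 mm tall, left of the hatch; loose, a bystander; origin at the middle of its underside
- stapler: red and black stapler, 130 x 36 x 45 mm, on the right of the desk; loose, a bystander; origin at the middle of its underside

How it is judged (in metres and radians):
On the way:
1. the sash is fully up (within 8 mm of its stop) with both trays still home (value of joint sash above 0.082 m and value of joint each of tray_left, tray_right below 0.012 m), for 0.2 s.
At the end, for the whole second after the job is handed in: The sash is still up (lift over 82 of 90 mm); the tin stands upright in its tray; that tray's front edge is within 7 mm of the middle of the orange line and still, held by the fingers (over 1 N); the other tray is home (under 8 mm) (value of joint sash above 0.082 m and angle between tin's own z axis and vertical below 0.15 rad and ((x of tin in the frame of tray_left_seat between -0.035 and 0.035 m and y of tin in the frame of tray_left_seat between -0.035 and 0.035 m and z of tin in the frame of tray_left_seat between -0.006 and 0.012 m and x of tray_left_front in the frame of line between -0.007 and 0.007 m and value of joint tray_right below 0.008 m and contact force between the fingers and tray_left above 1 N and velocity of joint tray_left between -0.01 and 0.01 m/s) or (x of tin in the frame of tray_right_seat between -0.035 and 0.035 m and y of tin in the frame of tray_right_seat between -0.035 and 0.035 m and z of tin in the frame of tray_right_seat between -0.006 and 0.012 m and x of tray_right_front in the frame of line between -0.007 and 0.007 m and value of joint tray_left below 0.008 m and contact force between the fingers and tray_right above 1 N and velocity of joint tray_right between -0.01 and 0.01 m/s))); the arm keeps its last pose, push and grip.
It fails at once if a tray is pulled out before the sash is up (value of joint sash below 0.07 m and value of joint any of tray_left, tray_right above 0.015 m).
It fails at once if the tray without the tin is pulled out ((value of joint tray_left above 0.025 m and not (x of tin in the frame of tray_left_seat between -0.035 and 0.035 m and y of tin in the frame of tray_left_seat between -0.035 and 0.035 m and z of tin in the frame of tray_left_seat between -0.006 and 0.012 m)) or (value of joint tray_right above 0.025 m and not (x of tin in the frame of tray_right_seat between -0.035 and 0.035 m and y of tin in the frame of tray_right_seat between -0.035 and 0.035 m and z of tin in the frame of tray_right_seat between -0.006 and 0.012 m))).
It fails at once if the tin or the cup is tipped over (angle between any of tin, cup's own z axis and vertical above 0.5 rad).
It fails at once if a bystander is moved by more than 30 mm (distance of any of calculator, mouse, pen_jar, note_pad, mug, stapler from where it was at the start of the episode above 0.03 m).
It also fails if it takes over 48 s, if anything falls off the work surface, if the arm or the gripper's body presses on something with over 40 N, if the wrist force passes 120 N, or if a joint passes its speed limit or range.

## Working session

There is one attempt and no reset: what is moved stays moved. The work goes in short steps, Python scripts to look and compute and a shell command to move; the robot and the scene stay as the last step left them, time stands still between calls to the robot, and variables do not carry over. Pictures are saved under pics/ and viewed, and the job is handed in when it is done.

```bash
ls; mkdir -p pics
cat > h.py <<'E'
import numpy as np, cv2
from bench import manip
def cap(n):
    c=manip.capture(n); return c
def save(c,f,crop=None,s=1):
    im=c["color"]
    if crop: x0,y0,x1,y1=crop; im=im[y0:y1,x0:x1]
    im=cv2.resize(im,None,fx=s,fy=s,interpolation=cv2.INTER_CUBIC)
    cv2.imwrite(f,im[:,:,::-1])
def proj(c,P):
    return cv2.projectPoints(np.array(P,float).reshape(-1,3),np.array(c["rvec"],float),np.array(c["tvec"],float),np.array(c["K"],float),None)[0].reshape(-1,2)
def unp(c,u,v,z):
    R=cv2.Rodrigues(np.array(c["rvec"],float))[0]; t=np.array(c["tvec"],float).ravel()
    d=R.T@np.linalg.inv(np.array(c["K"]))@np.array([u,v,1.]); o=-R.T@t
    return o+d*(z-o[2])/d[2]
E
python3 - <<'E'
from h import *
import pickle
s=manip.sense();print(s, manip.hold_point_z)
for n in("scene","top","wrist"):
    c=cap(n);save(c,f"pics/{n}0.png");pickle.dump(c,open(n+"0.pkl","wb"))
E
```

```text
pics
{'clock': 0.0, 'q': array([ 1.18200015e+00,  3.42739289e-01,  1.52505858e+00,  3.05145609e-07,
        1.27539707e+00, -1.46002940e-01]), 'dq': array([-6.22766715e-04,  4.51346333e-04,  1.87857894e-03,  4.82041934e-04,
       -2.26141858e-03,  7.27578245e-07]), 'effort': array([-1.41129116e-03, -4.33674467e+01, -2.46012068e+01, -2.49984969e-04,
        7.84392032e-03,  2.77337006e-05]), 'ee_pos': array([126.03698695, 509.21476566, 230.60285933]), 'tool_rot': array([ 2.47348120e+00,  1.93558976e+00, -2.18636845e-03]), 'wrist_force': array([ 0.19160414,  0.23099807, -0.69837586]), 'moment': array([-0.04628169,  0.02477463,  0.0217163 ]), 'gripper_width': 1.0019573264385893} 18.700000000000003
```

View pics/scene0.png

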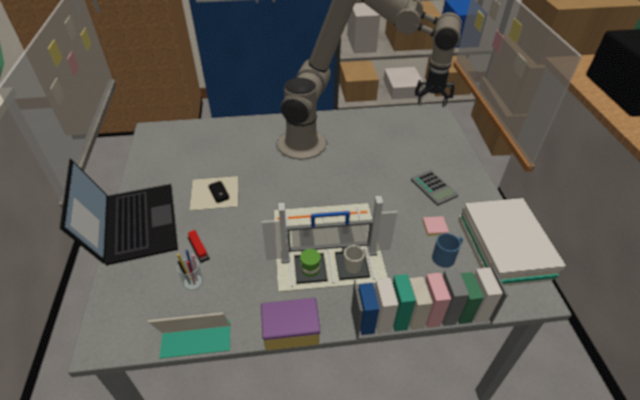

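View pics/top0.png

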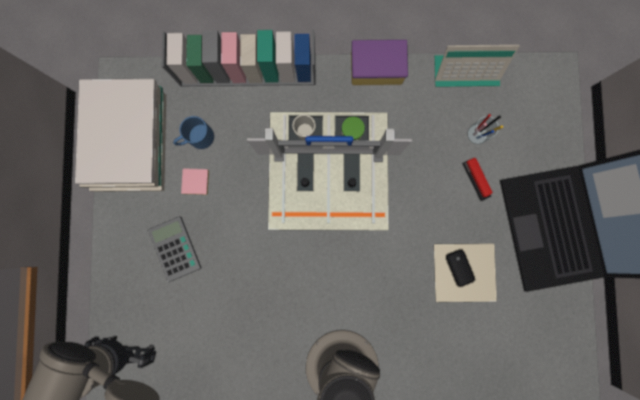

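View pics/wrist0.png

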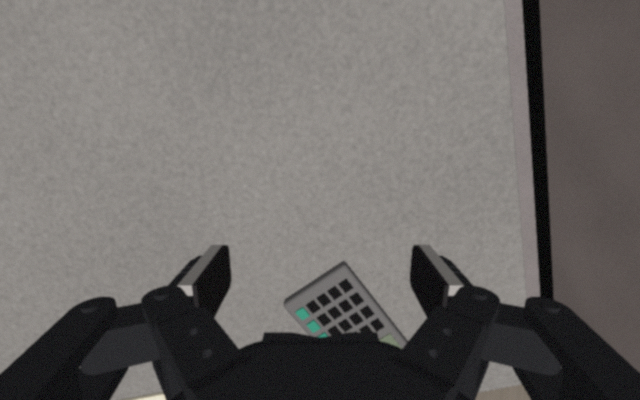

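The tin is in the right tray: top picture at about (353,128), with the cup in the left tray at (304,127). I'll zoom in.

Run:
```python
from h import *
import pickle
c=pickle.load(open("top0.pkl","rb"));save(c,"pics/top0z.png",(240,95,420,245),4.4)
c=pickle.load(open("scene0.pkl","rb"));save(c,"pics/scene0z.png",(255,185,405,295),5.3)
```

```text
(no output)
```

View pics/top0z.png

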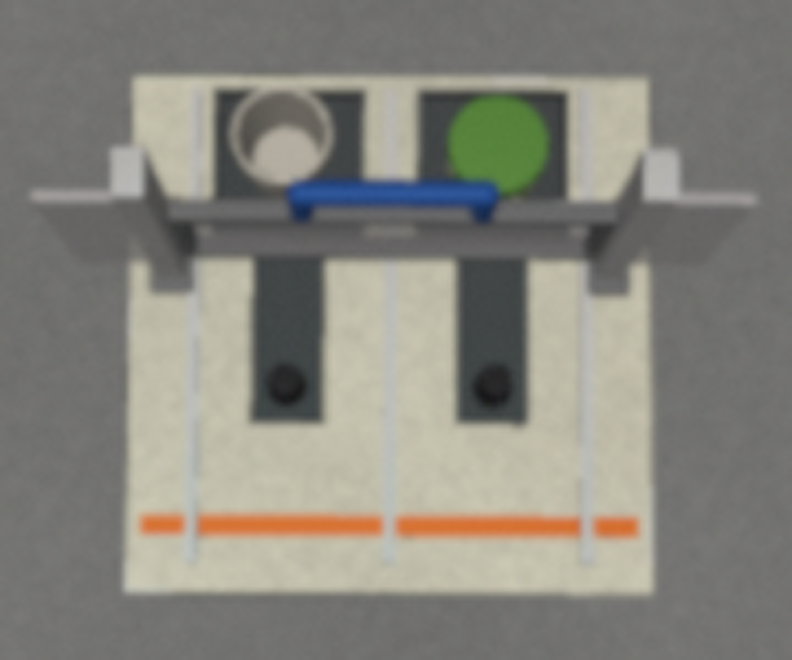

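View pics/scene0z.png

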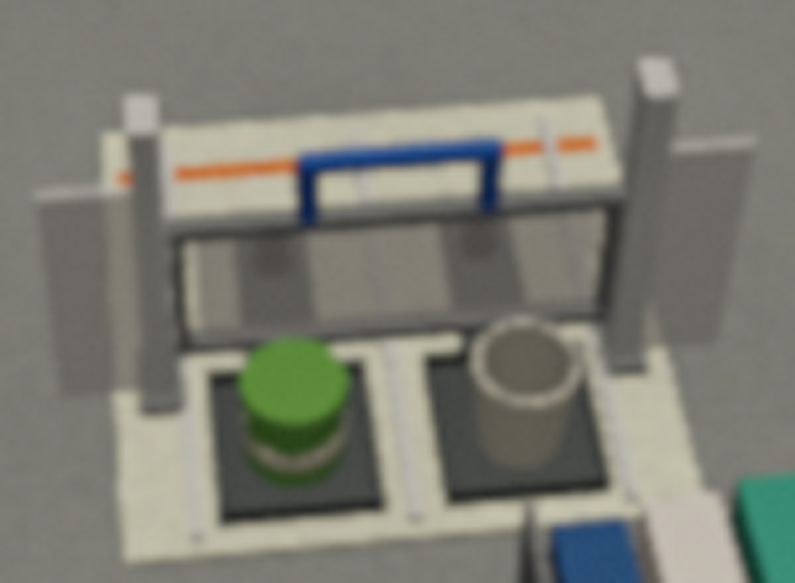

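Run:
```python
from h import *
import pickle
c=pickle.load(open("top0.pkl","rb"))
def T(n,u,v,z):
    p=unp(c,240+(u+.5)/4.4-.5,95+(v+.5)/4.4-.5,z);print(n,p.round(1));return p
for n,u,v,z in [("c",133,76,8),("c",649,76,8),("c",654,594,8),("c",124,593,8),("lineL",140,525,8),("lineR",638,527,8),("lineatR",492,526,8),("RfL",458,421,16),("RfR",527,422,16),("LfL",252,420,16),("LfR",322,421,16),("knobRtop",493,384,58),("knobLtop",286,383,58),("tin",498,144,85),("cup",281,135,90)]: T(n,u,v,z)
for z in(195,205,215):T("bar%d"%z,290,193,z);T("bar",497,193,z)
c2=pickle.load(open("scene0.pkl","rb"))
for z in(195,205,215):
  for u,v in((305,162),(495,149)): print("sc",z,unp(c2,255+(u+.5)/5.3-.5,185+(v+.5)/5.3-.5,z).round(1))
```

```text
c [764.1 211.4   8. ]
c [ 759.8 -148.6    8. ]
c [ 399.4 -143.4    8. ]
c [403.9 217.4   8. ]
lineL [450.2 206.5   8. ]
lineR [ 445.1 -133.6    8. ]
lineatR [446.9 -33.9   8. ]
RfL [518.4 -11.4  16. ]
RfR [517.2 -58.5  16. ]
LfL [520.6 129.1  16. ]
LfR [519.4  81.3  16. ]
knobRtop [538.  -33.1  58. ]
knobLtop [540.2 103.8  58. ]
tin [692.8 -37.2  85. ]
cup [699.1 104.6  90. ]
bar195 [636.   94.6 195. ]
bar [634.5 -28.6 195. ]
bar205 [633.6  94.2 205. ]
bar [632.2 -28.  205. ]
bar215 [631.3  93.7 215. ]
bar [629.9 -27.3 215. ]
sc 195 [616.9 -21.7 195. ]
sc 195 [619.5  92.7 195. ]
sc 205 [626.1 -22.8 205. ]
sc 205 [628.7  90.6 205. ]
sc 215 [635.4 -23.8 215. ]
sc 215 [638.   88.4 215. ]
```

```bash
cat > st.py <<'E'
from h import *
from scipy.spatial.transform import Rotation as R
s=manip.sense(); r=R.from_rotvec(s["tool_rot"]).as_matrix()
print(round(s["clock"],2),s["ee_pos"].round(1),"th",round(float(np.arctan2(r[1,0],r[0,0])),4),"z",r[:,2].round(4),"F",s["wrist_force"].round(1),"g",round(float(s["gripper_width"]),3),"q",s["q"].round(2))
import sys
if len(sys.argv)>2:
    t=np.array([float(v) for v in sys.argv[1:4]]); print("delta tool/20:",(r.T@(t-s["ee_pos"])/20).round(2))
E
python3 -m creep '[[0,1,-0.6,0,0,0.17,-1],[0,1,-0.6,0,0,0.17,-1],[0,1,-0.6,0,0,0.17,-1],[0,1,-0.6,0,0,0.17,-1],[0,1,-0.6,0,0,0.17,-1],[0,1,-0.6,0,0,0.17,-1],[0,1,-0.6,0,0,0.17,-1],[0,1,-0.6,0,0,0.09,-1]]' 60; python3 st.py 632 33 330
```

```text
clock: 1.15
ee_pos: [221.6, 396.9, 327.4]
tool_rot: [3.141, -0.026, -0.001]
wrist_force: [0.3, 0.8, -0.1]
gripper_width: 1.002
1.15 [221.6 396.9 327.4] th -0.0168 z [-4.e-04 -6.e-04 -1.e+00] F [ 0.3  0.8 -0.1] g 1.002 q [ 0.89  0.15  1.52 -0.    1.48  0.91]
delta tool/20: [20.82 17.85 -0.13]
```

```bash
python3 -m creep '[[1,0.85,0,0,0,0,-1],[1,0.85,0,0,0,0,-1],[1,0.85,0,0,0,0,-1],[1,0.85,0,0,0,0,-1],[1,0.85,0,0,0,0,-1],[1,0.85,0,0,0,0,-1],[1,0.85,0,0,0,0,-1],[1,0.85,0,0,0,0,-1]]'; python3 -m creep '[[1,0.85,0,0,0,0,-1],[1,0.85,0,0,0,0,-1],[1,0.85,0,0,0,0,-1],[1,0.85,0,0,0,0,-1],[1,0.85,0,0,0,0,-1],[1,0.85,0,0,0,0,-1],[1,0.85,0,0,0,0,-1],[1,0.85,0,0,0,0,-1]]';python3 st.py 632 33 330
```

```text
clock: 2.15
ee_pos: [380.2, 259.0, 327.1]
tool_rot: [3.141, -0.02, -0.001]
wrist_force: [-0.2, 0.2, -0.8]
gripper_width: 1.002
clock: 3.15
ee_pos: [538.5, 121.0, 326.9]
tool_rot: [-3.142, 0.02, 0.001]
wrist_force: [-0.0, -0.5, 0.5]
gripper_width: 1.0
3.15 [538.5 121.  326.9] th -0.0125 z [-7.e-04  0.e+00 -1.e+00] F [-0.  -0.5  0.5] g 1.0 q [0.08 0.34 1.26 0.   1.54 0.09]
delta tool/20: [ 4.73  4.34 -0.16]
```

```bash
python3 -m creep '[[0.95,0.88,0,0,0,0,-1],[0.95,0.88,0,0,0,0,-1],[0.95,0.88,0,0,0,0,-1],[0.95,0.88,0,0,0,0,-1],[0.9,0.8,0,0,0,0,-1],[0,0,0,0,0,0,-1],[0,0,0,0,0,0,-1]]';python3 st.py 632 33 330
python3 - <<'E'
from h import *
c=cap("wrist");save(c,"pics/w1.png");
import pickle;pickle.dump(c,open("w1.pkl","wb"))
print(c["rvec"],c["tvec"],proj(c,[632.5,33.4,207]))
E
```

```text
clock: 4.03
ee_pos: [630.5, 34.6, 327.0]
tool_rot: [-3.141, 0.019, 0.001]
wrist_force: [-0.4, 0.5, 0.1]
gripper_width: 1.0
4.03 [630.5  34.6 327. ] th -0.0123 z [-9.e-04  5.e-04 -1.e+00] F [-0.4  0.5  0.1] g 1.0 q [-0.07  0.51  1.01  0.    1.63 -0.05]
delta tool/20: [ 0.08  0.08 -0.15]
[-2.87168365  0.01743097  0.00329782] [-629.13073194  -20.13605649  481.66160584] [[323.18859699 193.07550844]]
```

View pics/w1.png

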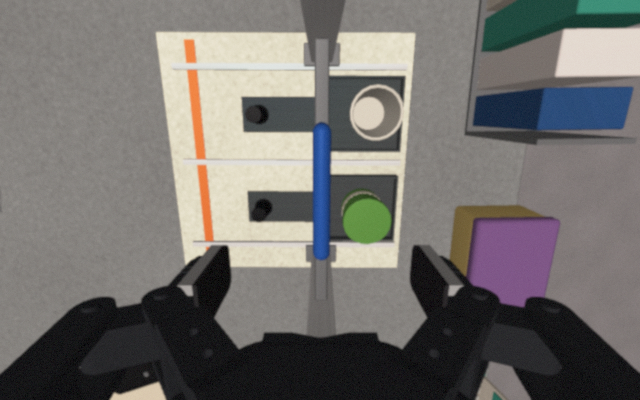

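The bar runs down column 321, rows 122–260, midway between the pads, and agrees with the prediction (323,193). Now I'll lower and grip.

```bash
python3 -m creep '[[0.03,0,1,0,0,0,-1],[0,0,1,0,0,0,-1],[0,0,1,0,0,0,-1],[0,0,1,0,0,0,-1],[0,0,1,0,0,0,-1],[0,0,1,0,0,0,-1],[0,0,0.8,0,0,0,-1],[0,0,0,0,0,0,-1]]';python3 st.py 632 33 188
python3 - <<'E'
from h import *
c=cap("wrist");save(c,"pics/w2.png")
E
```

```text
clock: 5.08
ee_pos: [630.7, 34.6, 190.3]
tool_rot: [-3.141, 0.019, 0.004]
wrist_force: [-0.3, 0.0, -0.0]
gripper_width: 0.999
5.08 [630.7  34.6 190.3] th -0.0119 z [-2.4e-03  3.0e-04 -1.0e+00] F [-0.3  0.  -0. ] g 0.999 q [-0.07  0.57  1.27  0.    1.31 -0.05]
delta tool/20: [0.06 0.08 0.12]
```

View pics/w2.png

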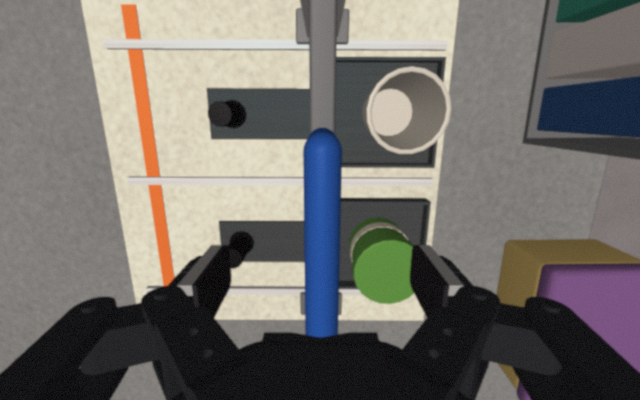

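The bar (columns 304–342, top end at row 128) is centred between the pads at columns 230 and 412. Next I'll close the gripper.

```bash
python3 -m creep '[[0,0,0.1,0,0,0,1],[0,0,0,0,0,0,1],[0,0,0,0,0,0,1],[0,0,0,0,0,0,1],[0,0,0,0,0,0,1],[0,0,0,0,0,0,1]]' 60;python3 st.py
python3 - <<'E'
from h import *
c=cap("scene");save(c,"pics/s2.png",(230,150,430,300),4)
E
```

```text
clock: 5.88
ee_pos: [631.4, 34.1, 189.5]
tool_rot: [-3.142, 0.02, 0.0]
wrist_force: [-2.4, 0.0, 2.6]
gripper_width: 0.164
5.88 [631.4  34.1 189.5] th -0.0125 z [-2.e-04  0.e+00 -1.e+00] F [-2.4  0.   2.6] g 0.164 q [-0.07  0.57  1.27  0.    1.3  -0.05]
```

View pics/s2.png

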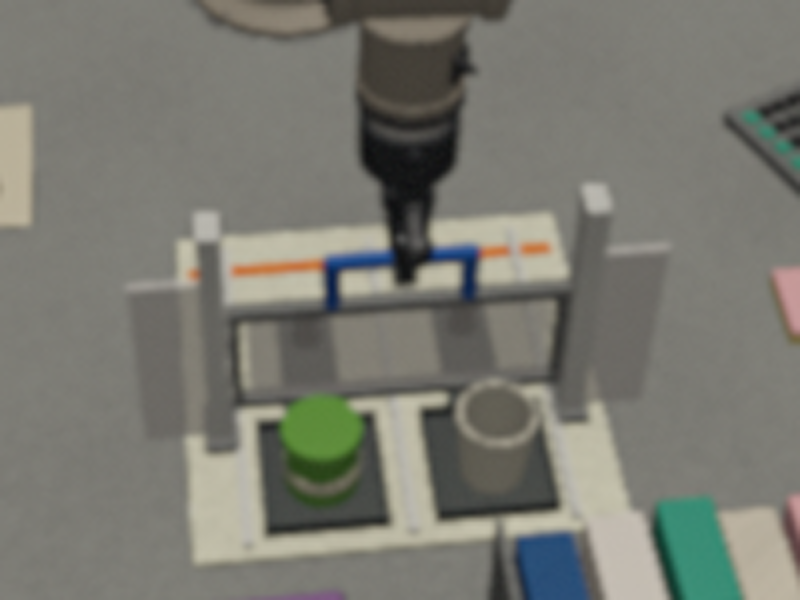

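The fingers are closed around the bar (opening about 14 mm). Now I'll lift.

```bash
python3 -m creep '[[0,0,-0.4,0,0,0,1],[0,0,-0.4,0,0,0,1],[0,0,-0.4,0,0,0,1],[0,0,-0.4,0,0,0,1],[0,0,-0.4,0,0,0,1],[0,0,-0.4,0,0,0,1],[0,0,-0.4,0,0,0,1],[0,0,-0.4,0,0,0,1]]' 80;python3 st.py;python3 -m creep '[[0,0,-0.2,0,0,0,1],[0,0,-0.2,0,0,0,1]]' ;python3 st.py
```

```text
clock: 6.92
ee_pos: [631.3, 34.1, 253.8]
tool_rot: [-3.141, 0.02, 0.001]
wrist_force: [-0.8, -0.9, -10.8]
gripper_width: 0.159
6.92 [631.3  34.1 253.8] th -0.0124 z [-6.e-04  1.e-04 -1.e+00] F [ -0.8  -0.9 -10.8] g 0.159 q [-0.07  0.53  1.16  0.    1.45 -0.05]
clock: 7.18
ee_pos: [631.3, 34.1, 261.5]
tool_rot: [-3.141, 0.019, 0.001]
wrist_force: [-1.4, -1.0, -10.5]
gripper_width: 0.158
7.17 [631.3  34.1 261.5] th -0.0124 z [-6.e-04  1.e-04 -1.e+00] F [ -1.4  -1.  -10.5] g 0.158 q [-0.07  0.53  1.15  0.    1.47 -0.05]
```

```bash
python3 -m creep '[[0,0,-0.15,0,0,0,1],[0,0,-0.15,0,0,0,1]]';python3 -m creep '[[0,0,-0.1,0,0,0,1]]';python3 -m creep '[[0,0,-0.1,0,0,0,1]]' ;python3 -m creep '[[0,0,-0.1,0,0,0,1]]'
```

```text
clock: 7.42
ee_pos: [631.3, 34.1, 266.9]
tool_rot: [-3.141, 0.02, 0.002]
wrist_force: [2.1, -1.4, -23.9]
gripper_width: 0.159
clock: 7.55
ee_pos: [631.2, 34.1, 266.9]
tool_rot: [-3.141, 0.02, 0.005]
wrist_force: [3.4, -0.4, -29.8]
gripper_width: 0.158
clock: 7.68
ee_pos: [631.2, 34.1, 267.0]
tool_rot: [-3.141, 0.02, 0.009]
wrist_force: [6.7, -0.6, -37.4]
gripper_width: 0.159
clock: 7.8
ee_pos: [631.1, 34.1, 267.1]
tool_rot: [-3.141, 0.02, 0.012]
wrist_force: [8.5, -2.1, -45.2]
gripper_width: 0.154
```

The stop is reached: z holds at 267 while the force climbs. I'll relax the push and open.

```bash
python3 -m creep '[[0,0,0.25,0,0,0,1],[0,0,0,0,0,0,-1],[0,0,0,0,0,0,-1],[0,0,0,0,0,0,-1],[0,0,0,0,0,0,-1],[0,0,0,0,0,0,-1]]'; python3 st.py
python3 - <<'E'
from h import *
c=cap("scene");save(c,"pics/s3.png",(230,150,430,300),4)
c=cap("wrist");save(c,"pics/w3.png")
E
```

```text
clock: 8.55
ee_pos: [631.7, 34.1, 268.7]
tool_rot: [-3.141, 0.019, -0.001]
wrist_force: [0.3, 0.6, -0.8]
gripper_width: 0.999
8.55 [631.7  34.1 268.7] th -0.0124 z [ 9.e-04  1.e-04 -1.e+00] F [ 0.3  0.6 -0.8] g 0.999 q [-0.07  0.52  1.13  0.    1.48 -0.05]
```

View pics/s3.png

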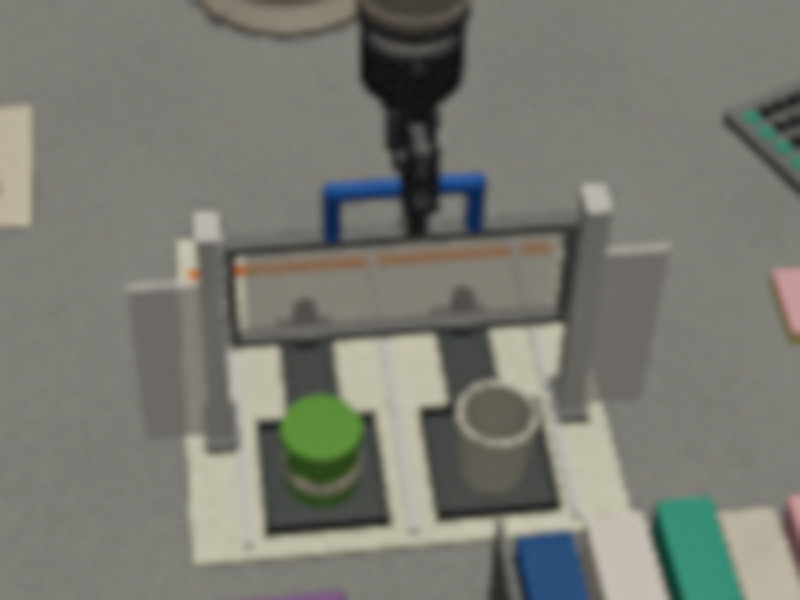

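View pics/w3.png

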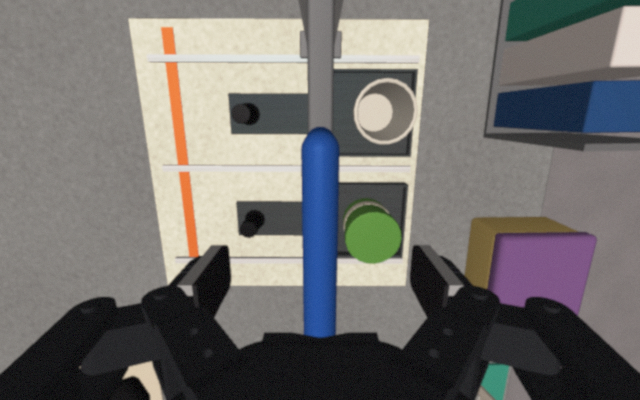

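Sash is up (bar at about row 185 in the crop, lower rail well above the tin). Now up, back and over the right knob.

```bash
python3 -m creep '[[0,0,-1,0,0,0,-1],[0,0,-1,0,0,0,-1],[0,0,-1,0,0,0,-1],[0,0,-0.6,0,0,0,-1],[-1,0.6,0,0,0,0,-1],[-1,0.6,0,0,0,0,-1],[-1,0.6,0,0,0,0,-1],[-1,0.6,0,0,0,0,-1]]'; python3 -m creep '[[-0.55,0.9,0,0,0,0,-1],[0,0,0,0,0,0,-1]]';python3 st.py 541 -35 150
python3 - <<'E'
from h import *
c=cap("wrist");save(c,"pics/w4.png");
import pickle;pickle.dump(c,open("w4.pkl","wb"))
c=cap("top");save(c,"pics/t4.png",(240,95,420,245),4.4);pickle.dump(c,open("t4.pkl","wb"))
E
```

```text
clock: 9.65
ee_pos: [550.2, -13.2, 340.0]
tool_rot: [-3.141, 0.019, 0.001]
wrist_force: [0.9, -0.6, 0.2]
gripper_width: 1.0
clock: 9.9
ee_pos: [539.5, -32.0, 340.5]
tool_rot: [3.141, -0.022, 0.0]
wrist_force: [0.5, -0.4, 0.7]
gripper_width: 0.997
9.9 [539.5 -32.  340.5] th -0.0142 z [ 3.e-04 -2.e-04 -1.e+00] F [ 0.5 -0.4  0.7] g 0.997 q [-0.2   0.31  1.27 -0.    1.56 -0.19]
delta tool/20: [0.08 0.15 9.52]
```

View pics/w4.png

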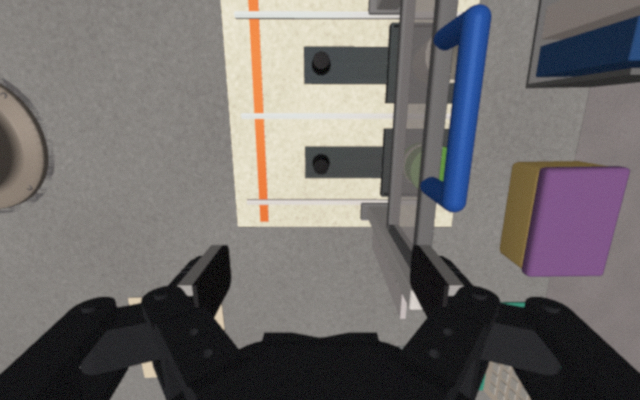

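View pics/t4.png

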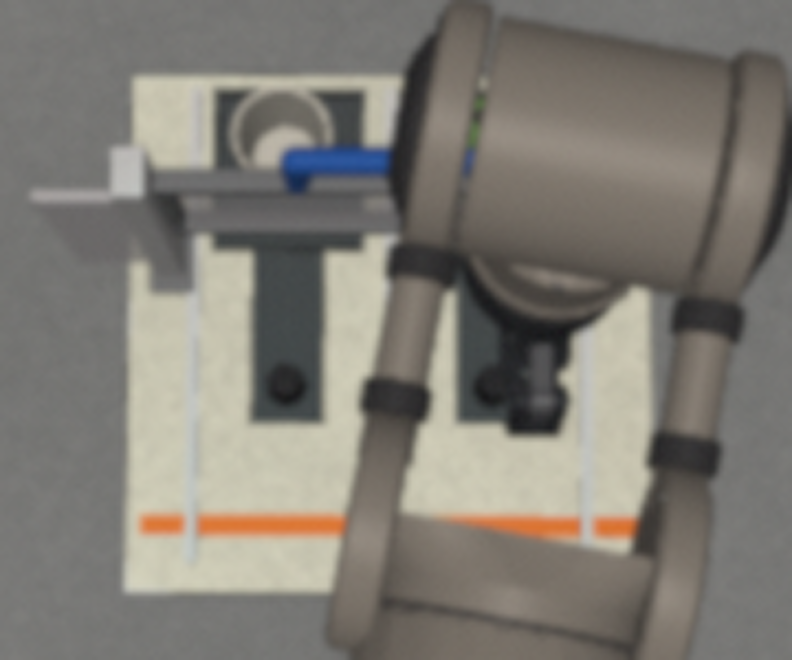

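Sash is still up. Knob at about (321,164), tongue front edge at column 306, line around column 261. A crop will give more precise values.

Run:
```python
from h import *
import pickle
c=pickle.load(open("w4.pkl","rb"));save(c,"pics/w4z.png",(230,120,350,220),6.5)
```

```text
(no output)
```

View pics/w4z.png

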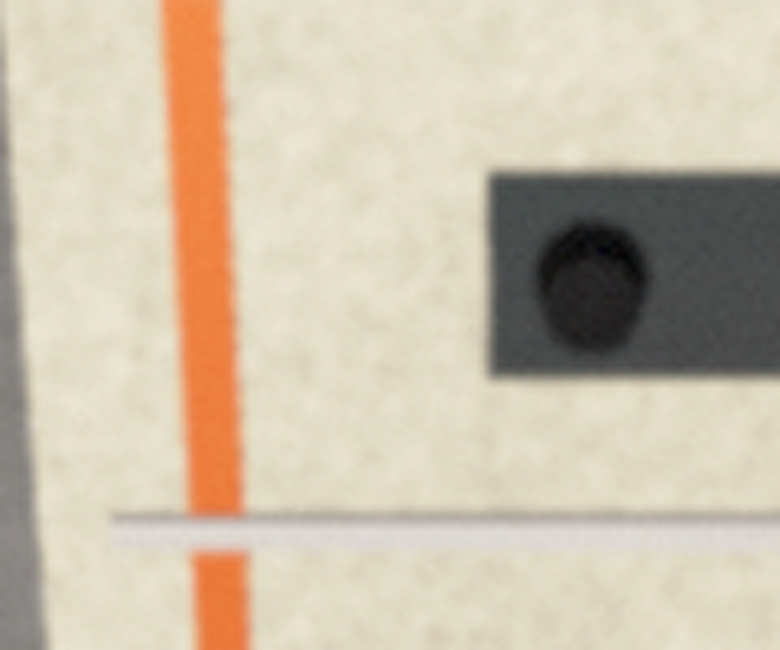

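Run:
```python
from h import *
import pickle
c=pickle.load(open("w4.pkl","rb"))
for n,u,v,z in [("line",206,276,8),("front1",490,174,16),("front2",491,376,16),("foot",592,272,17.5),("top",593,300,58)]:
    print(n,unp(c,230+(u+.5)/6.5-.5,120+(v+.5)/6.5-.5,z).round(1))
```

```text
line [445.9 -36.4   8. ]
front1 [516.1 -12.   16. ]
front2 [515.  -60.5  16. ]
foot [539.8 -35.3  17.5]
top [539.9 -35.4  58. ]
```

Pull distance is about 70 mm (69.7 from the wrist camera, 70.9 from the top). Lowering onto the knob.

```bash
python3 -m creep '[[0.04,0.15,1,0,0,0,-1],[0,0,1,0,0,0,-1],[0,0,1,0,0,0,-1],[0,0,1,0,0,0,-1],[0,0,1,0,0,0,-1],[0,0,1,0,0,0,-1],[0,0,1,0,0,0,-1],[0,0,1,0,0,0,-1]]'; python3 -m creep '[[0,0,1,0,0,0,-1],[0,0,1,0,0,0,-1],[0,0,1,0,0,0,-1],[0,0,0.5,0,0,0,-1],[0,0,0,0,0,0,-1]]';python3 st.py 540.5 -35.3 24
python3 - <<'E'
from h import *
c=cap("wrist");save(c,"pics/w5.png");
c=cap("scene");save(c,"pics/s5.png",(230,150,430,300),4)
E
```

```text
clock: 11.0
ee_pos: [541.1, -33.3, 179.2]
tool_rot: [-3.141, 0.019, 0.0]
wrist_force: [0.2, 0.1, 0.1]
gripper_width: 1.001
clock: 11.62
ee_pos: [540.5, -33.5, 109.6]
tool_rot: [-3.141, 0.019, 0.002]
wrist_force: [0.8, 1.1, 0.3]
gripper_width: 0.998
11.62 [540.5 -33.5 109.6] th -0.0121 z [-1.3e-03  4.0e-04 -1.0e+00] F [0.8 1.1 0.3] g 0.998 q [-0.2   0.5   1.64  0.    1.   -0.19]
delta tool/20: [0.01 0.09 4.28]
```

View pics/w5.png

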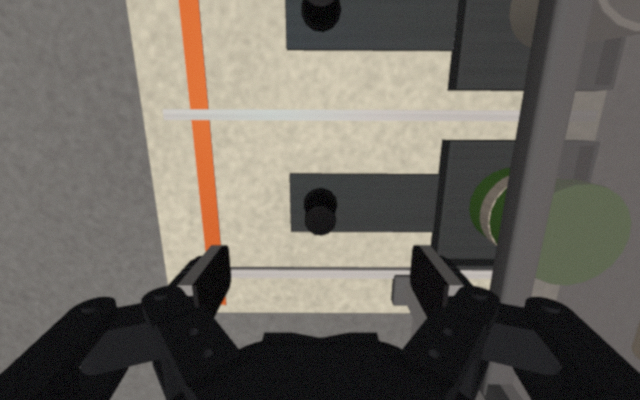

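View pics/s5.png

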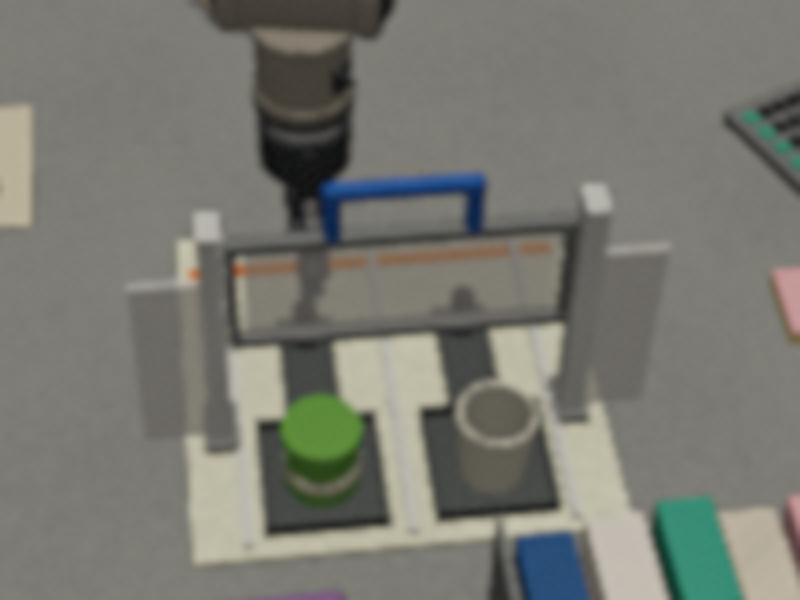

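Knob at column 321, midway between the pads. I'll go down the rest and close.

```bash
python3 -m creep '[[0,0.09,1,0,0,0,-1],[0,0,1,0,0,0,-1],[0,0,1,0,0,0,-1],[0,0,0.8,0,0,0,-1],[0,0,0.4,0,0,0,-1],[0,0,0,0,0,0,-1]]';python3 st.py 540.5 -35.3 24;  python3 -m creep '[[0,0,0,0,0,0,0],[0,0,0,0,0,0,0.3],[0,0,0,0,0,0,0.6],[0,0,0,0,0,0,1],[0,0,0,0,0,0,1],[0,0,0,0,0,0,1],[0,0,0,0,0,0,1]]' 50;python3 st.py
```

```text
clock: 12.48
ee_pos: [540.5, -35.5, 26.2]
tool_rot: [-3.141, 0.019, 0.0]
wrist_force: [-1.1, 0.1, -0.0]
gripper_width: 1.001
12.47 [540.5 -35.5  26.2] th -0.0124 z [-3.e-04  2.e-04 -1.e+00] F [-1.1  0.1 -0. ] g 1.001 q [-0.21  0.62  1.71  0.    0.81 -0.19]
delta tool/20: [-0.   -0.01  0.11]
clock: 13.35
ee_pos: [540.3, -35.6, 26.7]
tool_rot: [-3.142, 0.019, 0.0]
wrist_force: [-3.0, 0.3, 5.4]
gripper_width: 0.239
13.35 [540.3 -35.6  26.7] th -0.0124 z [-2.e-04  0.e+00 -1.e+00] F [-3.   0.3  5.4] g 0.239 q [-0.21  0.62  1.71 -0.    0.81 -0.19]
```

Gripping the knob (opening about 20 mm). Pulling slowly.

```bash
python3 -m creep '[[-0.1,0,0,0,0,0,1],[-0.2,0,0,0,0,0,1],[-0.25,0,0,0,0,0,1],[-0.25,0,0,0,0,0,1],[-0.25,0,0,0,0,0,1],[-0.25,0,0,0,0,0,1],[-0.25,0,0,0,0,0,1],[-0.25,0,0,0,0,0,1]]' 50;python3 -m creep '[[-0.25,0,0,0,0,0,1],[-0.25,0,0,0,0,0,1],[-0.25,0,0,0,0,0,1],[-0.25,0,0,0,0,0,1],[-0.2,0,0,0,0,0,1],[-0.15,0,0,0,0,0,1],[-0.1,0,0,0,0,0,1],[0,0,0,0,0,0,1]]' ;python3 st.py;python3 - <<'E'
from h import *
import pickle
c=cap("wrist");save(c,"pics/w6.png");pickle.dump(c,open("w6.pkl","wb"))
c=cap("scene");save(c,"pics/s6.png",(230,150,430,300),4)
c=cap("top");save(c,"pics/t6.png",(240,95,420,245),4.4);pickle.dump(c,open("t6.pkl","wb"))
E
```

```text
clock: 14.35
ee_pos: [505.0, -35.0, 26.7]
tool_rot: [3.142, -0.02, 0.003]
wrist_force: [5.2, 3.0, 4.6]
gripper_width: 0.234
clock: 15.35
ee_pos: [476.7, -34.6, 26.7]
tool_rot: [-3.141, 0.02, -0.005]
wrist_force: [8.1, 4.0, 3.1]
gripper_width: 0.236
15.35 [476.7 -34.6  26.7] th -0.0128 z [ 0.0033  0.     -1.    ] F [8.1 4.  3.1] g 0.236 q [-0.23  0.54  1.9   0.    0.71 -0.22]
```

View pics/w6.png

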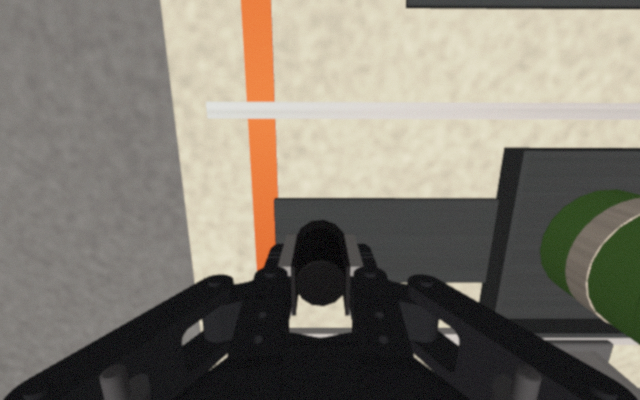

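View pics/s6.png

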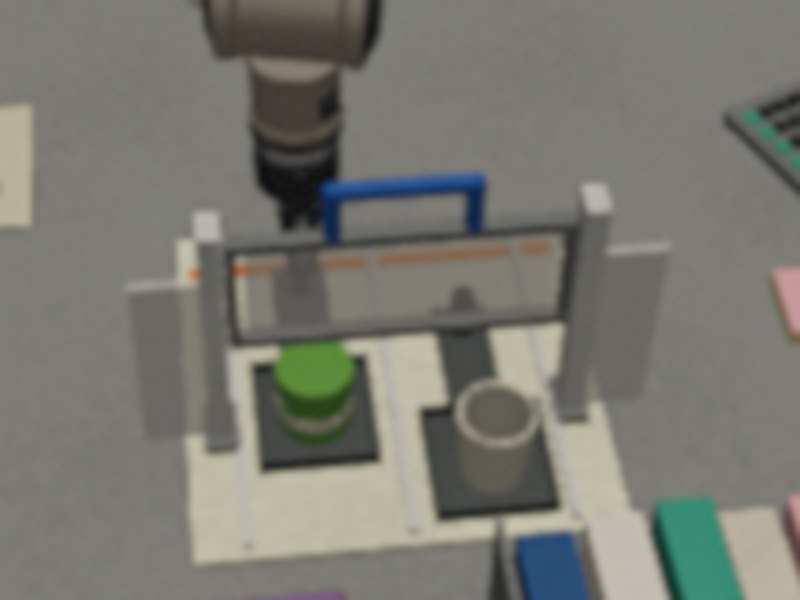

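View pics/t6.png

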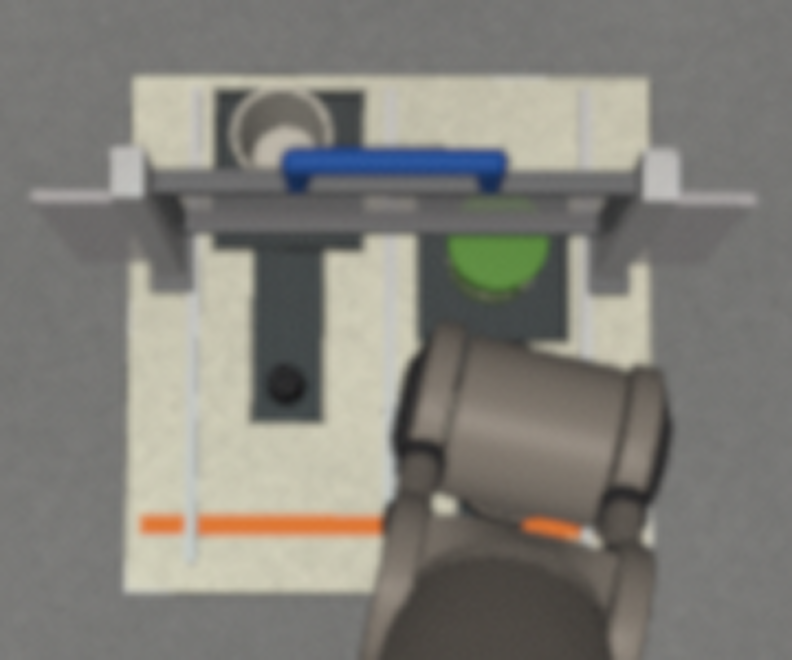

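Tin upright, sash up, left tray home. The front edge is at column 274 and the line spans about 252–276 at row 190, so I'll measure from this view.

Run:
```python
from h import *
import pickle
c=pickle.load(open("w6.pkl","rb"));save(c,"pics/w6z.png",(230,130,330,230),6)
```

```text
(no output)
```

View pics/w6z.png

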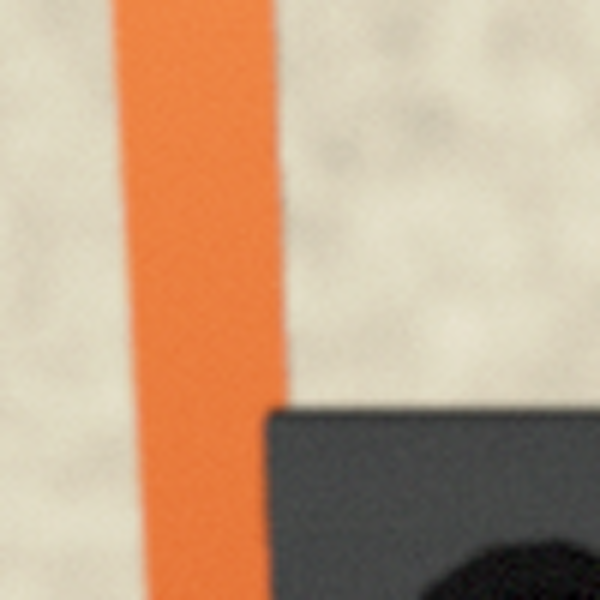

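Run:
```python
from h import *
import pickle
c=pickle.load(open("w6.pkl","rb"))
for n,u,v,z in [("lineL",137,390,8),("lineR",288,390,8),("front",267,411,16)]:
    print(n,unp(c,230+(u+.5)/6-.5,130+(v+.5)/6-.5,z).round(1))
```

```text
lineL [439.   -9.9   8. ]
lineR [452.9 -10.1   8. ]
front [452.1  -9.9  16. ]
```

The line's middle is at x=446.0 and the front edge at 452.1, so 6.3 mm more.

```bash
python3 -m creep '[[-0.16,0,0,0,0,0,1],[-0.15,0,0,0,0,0,1],[0,0,0,0,0,0,1],[0,0,0,0,0,0,1]]';python3 st.py;python3 - <<'E'
from h import *
import pickle
c=cap("wrist");save(c,"pics/w7z.png",(230,130,330,230),6);pickle.dump(c,open("w7.pkl","wb"))
E
python3 st.py
```

```text
clock: 16.0
ee_pos: [470.7, -34.5, 26.7]
tool_rot: [-3.142, 0.02, -0.006]
wrist_force: [8.0, 3.6, 3.0]
gripper_width: 0.231
16.0 [470.7 -34.5  26.7] th -0.0127 z [ 0.0035 -0.     -1.    ] F [8.  3.6 3. ] g 0.231 q [-0.24  0.53  1.91  0.    0.7  -0.22]
16.05 [470.7 -34.5  26.7] th -0.0127 z [ 0.0035 -0.     -1.    ] F [7.4 5.3 2.8] g 0.232 q [-0.24  0.53  1.91  0.    0.7  -0.22]
```

View pics/w7z.png

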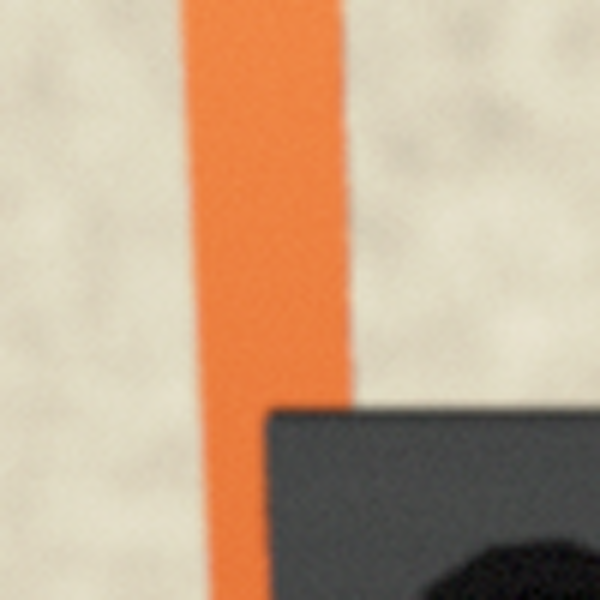

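Run:
```python
from h import *
import pickle
c=pickle.load(open("w7.pkl","rb"))
for n,u,v,z in [("lineL",203,390,8),("lineR",353,390,8),("front",267,411,16)]:
    print(n,unp(c,230+(u+.5)/6-.5,130+(v+.5)/6-.5,z).round(1))
c=cap("scene");save(c,"pics/s8.png",(230,150,430,300),4)
```

```text
lineL [439.1  -9.9   8. ]
lineR [452.9 -10.1   8. ]
front [446.2  -9.8  16. ]
```

View pics/s8.png

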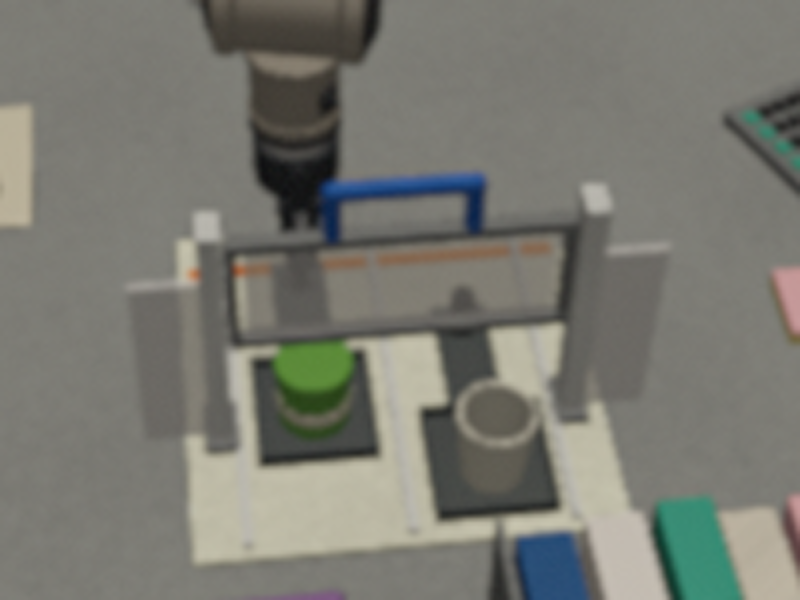

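The front edge is at 446.2 and the line's middle at 446.0. The sash is up, the tin upright, and the left tray home.

```bash
python3 -c "
from bench import manip
print(manip.job_done())"
```

```text
the job is handed in; nothing more can be done
None
```

I lifted the sash by its blue bar to its stop. Then I pulled the right tray, which carries the tin, out by its knob to the orange line. I handed the job in at about 16 s of the 48 s allowed, still gripping the knob; no verdict is reported.

- **Sash:** it stopped rising with the tool at z = 267 mm while the force climbed. The last scene picture still shows it up.
- **Tray position:** from the wrist camera, the front edge was at x = 446.2 mm and the middle of the line at 446.0 mm, about 0.2 mm apart. Calibration is good to about 2 mm. Before the pull, the top and wrist cameras differed by about 1 mm on how far to pull.
- **Holding force:** the wrist force was a steady 7 to 8 N along the tray's pull, which matches its spring. The grip was set to 50 N.
- **Tin and left tray:** the last scene picture shows the tin upright in its tray and the left tray home.
- **Bystanders:** I did not measure them before and after. The arm passed well above them and felt no unexpected contact.

No check failed.

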